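# Click the catering pail's lid shut

### The job

The sauce pail's lid has been laid on, but parts of its rim are still standing up. Press down with your fingertips on each rim section that is up until it clicks, so that the lid is shut and flush all the way round. Press only: leave the pail standing where it is, never lift or tip it, and leave the other things on the worktop alone.

Things in the scene. Friction and masses are not known exactly. Their poses are not given: they have to be found in the camera images.
- pail: Off-white round catering pail, loose, 0.7 to 1.1 kg; origin: centre of its underside, z up its axis. Base 134 mm across, 176 mm over the lid's skirt, 131 mm tall to the shut rim. Wire bail folded down on its -x side. Light grey lid: flat fixed middle (112 mm across), rim cut by six slits into 60 degree sections; section n is centred (n-1) x 60 degrees counter-clockwise from the pail's x.
- section_1 (a joint): Lid rim section 1, rad: 0 = unclipped, standing up at 0.34 rad (outer edge 12 mm proud); 0.34 = clicked down, flush. Let go before 0.20 it springs back up; beyond 0.20 it snaps down by itself. About 9 N straight down at its top point gets it past (more nearer the lid's middle). At the start some of the six sections are up, the others shut.
- section_1_top (a point): Point on the upper face of rim section 1, half-way along its arc: shut, it is 77 mm from the pail's axis and 131 mm above the pail's underside; up, about 8 mm higher. The rim's flat runs from 67 to 81 mm from the axis.
- section_2 (a joint): Lid rim section 2, rad: 0 = unclipped, standing up at 0.34 rad (outer edge 12 mm proud); 0.34 = clicked down, flush. Let go before 0.20 it springs back up; beyond 0.20 it snaps down by itself. About 9 N straight down at its top point gets it past (more nearer the lid's middle). At the start some of the six sections are up, the others shut.
- section_2_top (a point): Point on the upper face of rim section 2, half-way along its arc: shut, it is 77 mm from the pail's axis and 131 mm above the pail's underside; up, about 8 mm higher. The rim's flat runs from 67 to 81 mm from the axis.
- section_3 (a joint): Lid rim section 3, rad: 0 = unclipped, standing up at 0.34 rad (outer edge 12 mm proud); 0.34 = clicked down, flush. Let go before 0.20 it springs back up; beyond 0.20 it snaps down by itself. About 9 N straight down at its top point gets it past (more nearer the lid's middle). At the start some of the six sections are up, the others shut.
- section_3_top (a point): Point on the upper face of rim section 3, half-way along its arc: shut, it is 77 mm from the pail's axis and 131 mm above the pail's underside; up, about 8 mm higher. The rim's flat runs from 67 to 81 mm from the axis.
- section_4 (a joint): Lid rim section 4, rad: 0 = unclipped, standing up at 0.34 rad (outer edge 12 mm proud); 0.34 = clicked down, flush. Let go before 0.20 it springs back up; beyond 0.20 it snaps down by itself. About 9 N straight down at its top point gets it past (more nearer the lid's middle). At the start some of the six sections are up, the others shut.
- section_4_top (a point): Point on the upper face of rim section 4, half-way along its arc: shut, it is 77 mm from the pail's axis and 131 mm above the pail's underside; up, about 8 mm higher. The rim's flat runs from 67 to 81 mm from the axis.
- section_5 (a joint): Lid rim section 5, rad: 0 = unclipped, standing up at 0.34 rad (outer edge 12 mm proud); 0.34 = clicked down, flush. Let go before 0.20 it springs back up; beyond 0.20 it snaps down by itself. About 9 N straight down at its top point gets it past (more nearer the lid's middle). At the start some of the six sections are up, the others shut.
- section_5_top (a point): Point on the upper face of rim section 5, half-way along its arc: shut, it is 77 mm from the pail's axis and 131 mm above the pail's underside; up, about 8 mm higher. The rim's flat runs from 67 to 81 mm from the axis.
- section_6 (a joint): Lid rim section 6, rad: 0 = unclipped, standing up at 0.34 rad (outer edge 12 mm proud); 0.34 = clicked down, flush. Let go before 0.20 it springs back up; beyond 0.20 it snaps down by itself. About 9 N straight down at its top point gets it past (more nearer the lid's middle). At the start some of the six sections are up, the others shut.
- section_6_top (a point): Point on the upper face of rim section 6, half-way along its arc: shut, it is 77 mm from the pail's axis and 131 mm above the pail's underside; up, about 8 mm higher. The rim's flat runs from 67 to 81 mm from the axis.
- sauce_tub_0: lidded dip tub (yellow sauce), 66 x 73 x 37 mm; origin at the centre of its underside. A bystander, loose.
- sauce_tub_1: lidded dip tub (green sauce), 66 x 73 x 37 mm; origin at the centre of its underside. A bystander, loose.
- tin_1: small tin can, 57 mm across, 72 mm tall; origin at the centre of its underside. A bystander, loose.
- steel_pot_0: steel ramekin, 67 mm across, 52 mm tall; origin at the centre of its underside. A bystander, loose.
- mug_1: cream mug, 82 mm across (120 mm with its handle), 94 mm tall; origin at the centre of its underside. A bystander, loose.
- chip_box_0: folded cardboard meal box, 133 x 64 x 60 mm; origin at the centre of its underside. A bystander, loose.
- chip_box_1: folded cardboard meal box, 133 x 64 x 60 mm; origin at the centre of its underside. A bystander, loose.

How it is judged:
By the outcome, as a careful person would: the job done as asked, in the order asked, and still so for the second after the job is handed in, with the robot touching nothing.
It also fails if it takes over 45 s, if anything falls off the work surface, if the arm or the gripper's body presses on something with over 40 N, if the wrist force passes 120 N, or if a joint passes its speed limit or range.

### The arm

A 7-joint arm with a two-finger parallel gripper is mounted at the origin on a cart in front of the work surface, level with it; the furniture and walls round the work are solid. World frame = base frame: x ahead of the robot, y to its left, z up, the work surface at z = 0. Lengths are in m, angles in rad, forces in N, time in s.
With the tool pointing down it reaches from about 0.425 to 0.925 m from the base axis. Payload 6.8 kg.
Tool frame: the origin (TCP) lies between the finger pads; the fingertips stand tip_reach ahead of it and the grasp point (between the pads) lies 11 mm behind it (tip_reach is the distance from the TCP to the fingertips, in m); z points along the fingers, y is the direction in which the jaws open and shut (so a half turn about z gives the same grasp; the last joint's range is limited). The gripper opens to 85 mm and grips with 20 to 120 N. Pads are 22 mm wide; open, the fingers measure 114 mm over their backs; the gripper's body (76 mm by 85 mm) begins 54 mm behind the grasp point. The pads swing forward as they close: fully open they stand 13 mm farther back than shut.
Start: joints at [-1.41, 0.477, 0.022, 1.555, -0.011, 1.109, -0.083], TCP at [0.179, 0.651, 0.239] pointing down, gripper open.
Joint ranges: [-2.96, 2.96], [-0.34, 2.1], [-1.41, 1.46], [0.24, 2.44], [-1.37, 4.51], [0.17, 1.92], [-2.96, 2.96]. Speed limits (rad/s): [2.39, 2.39, 3.14, 3.14, 3.14, 3.14, 3.14].

### API

Orientations are given as a rotation vector (axis times angle).
In Python, from plant import get_state, camera, finish_job, tip_reach gives the robot as it stands.
- The arm moves only by the tool servo_tool, never from a script. Its arguments are lists of equal length, an entry for each row: "linear": the shift along the tool's x, y, z normalised to -1 to 1, where 1 is 0.2 m, a list of three; "twist": the turn, a rotation vector about the tool's x, y, z normalised to -1 to 1, where 1 is pi/2 rad, a list of three. A call has 1 to 12 rows; each row is the pose to reach, as a shift and turn from the pose commanded when the call began, along the tool's axes at that moment; what a row does not reach only later rows make up. A row lasts 1/10 s, in which the tool goes at most 50 mm and 8.59 degrees, less where a joint would pass 70% of its speed; a pose out of reach is approached as far as the arm can. A call with a number of a shift or a turn outside -1 to 1 is refused whole. A call with a gripper value outside its range is refused whole. "hand" is the closure, from -1 (fully open) to 1 (shut), set as the call begins (left out, the last holds). The fingers move at their own pace and stop on an object; "force" is the grip in N (left out, the last holds). Time passes only in rows, so rows that repeat a pose let the fingers close. It gives the time, the measured TCP pose, the force and the opening at its end, in the units of the state.
- get_state(): the state, without advancing time (a new reading comes with each control period).
- camera(name): name is "side" or "top"; returns a dict with "frame" (480x640x3 uint8, red, green, blue), "fx", "fy", "cx", "cy" (pixels), "cam_to_world" (4x4, takes a point from camera to world coordinates). Camera axes: x right, y down, z forward; pixel columns grow to the right and rows downward; lengths in m; the calibration is good to about 2 mm. A picture is of the moment at which its call begins. There is no depth.
- finish_job(): hands the job in, once; it reports no verdict.
The state is a dict: "time": time; "joint_pos": joint angles; "joint_vel": joint speeds; "tau": joint torques, N m; "position": TCP position; "orientation": TCP orientation; "contact_force": force on the tool from outside, world axes, zero at the start; "torque": the same for the moment, N m; "grip_width": finger opening in m.
Only numpy, scipy, OpenCV 4.12 (cv2) and the standard library are available. Lean on these libraries where they do the work, as an engineer would, in place of code of your own. Each camera call takes 0.05 s, during which the arm holds its last target. There are 200 camera calls.

## Working session

There is one attempt and no reset: what is moved stays moved. The work goes in short steps, Python scripts to look and compute and a tool call to move; the robot and the scene stay as the last step left them, time stands still between calls to the robot, and variables do not carry over. Pictures are saved under pics/ and viewed, about 8 in all and at most 12, crops included, and the job is handed in when it is done.

Besides the shell and the picture viewer there is one more tool, called after "Request:" by a JSON object that holds its "fn" and its "kwargs", one argument or row to a line. servo_tool: Moves the arm, as the interface text tells. Scaled input: -1 to 1 covers 0.2 m each way for a shift and pi/2 rad each way for a turn. Its arguments: {"type":"object","properties":{"linear":{"type":"array","items":{"type":"array","items":{"type":"number"}}},"twist":{"type":"array","items":{"type":"array","items":{"type":"number"}}},"hand":{"type":"number"},"force":{"type":"number"}},"required":["linear","twist"]}

```bash
mkdir -p pics; python3 - <<'E'
from plant import *
import cv2,numpy as np
s=get_state();print(s['time'],s['position'],s['orientation'],s['grip_width'],tip_reach if not callable(tip_reach) else tip_reach())
for n in('top','side'):
    c=camera(n);cv2.imwrite(f'pics/{n}0.png',c['frame'][:,:,::-1]);print(n,c['fx'],c['fy'],c['cx'],c['cy'],np.round(c['cam_to_world'],4).tolist())
E
```

```text
0.0 [0.17911513 0.6501892  0.23832605] [-4.20989415e-01 -3.11313360e+00  2.90054361e-03] 0.08504815722468256 0.008
top 487.2013941609739 487.2013941609739 319.92487266918846 235.5401987516772 [[0.0091, -0.9863, 0.1649, 0.4305], [-1.0, -0.0094, -0.0014, -0.035], [0.0029, -0.1649, -0.9863, 1.2064], [0.0, 0.0, 0.0, 1.0]]
side 497.8303270795657 497.8303270795657 327.67918228906655 237.36535024441088 [[0.8194, -0.2914, 0.4935, 0.0809], [-0.573, -0.3982, 0.7163, -0.8038], [-0.0122, -0.8698, -0.4933, 0.6556], [0.0, 0.0, 0.0, 1.0]]
```

View pics/top0.png

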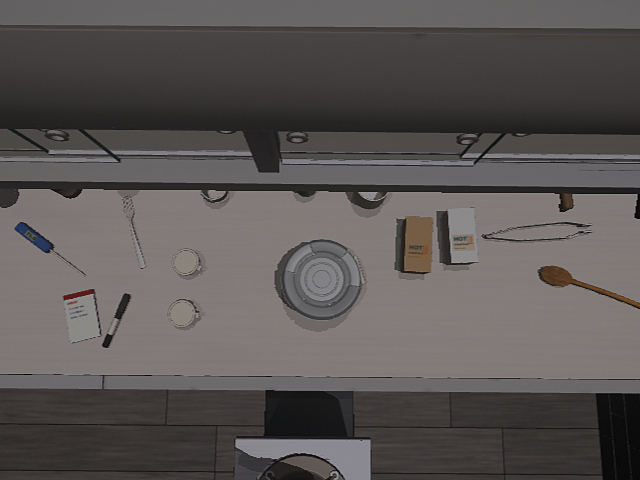

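View pics/side0.png

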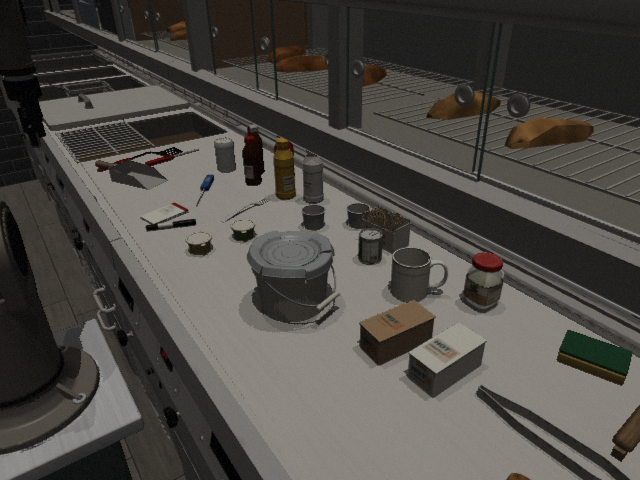

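```bash
python3 - <<'E'
import cv2,numpy as np
a=cv2.imread('pics/top0.png')[225:335,265:385];b=cv2.imread('pics/side0.png')[220:325,240:350]
f=lambda i:cv2.convertScaleAbs(cv2.resize(i,(400,400),interpolation=cv2.INTER_CUBIC),alpha=1.5)
f2=lambda i,w,h:cv2.convertScaleAbs(cv2.resize(i,(w,h),interpolation=cv2.INTER_CUBIC),alpha=1.4)
cv2.imwrite('pics/crop0.png',np.hstack([f2(a,400,367),f2(b,385,367)]))
E
```

```text
(no output)
```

View pics/crop0.png

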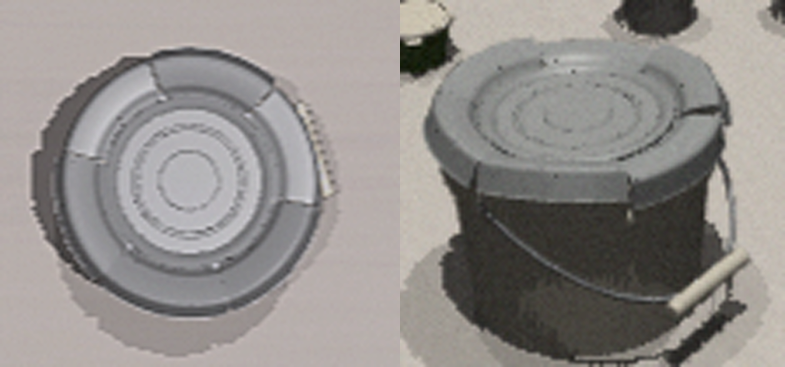

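```bash
cat > h.py <<'E'
import cv2,numpy as np
from plant import *
def ray(c,u,v,z):
    T=c['cam_to_world'];d=T[:3,:3]@[(u-c['cx'])/c['fx'],(v-c['cy'])/c['fy'],1];return T[:3,3]+d*(z-T[2,3])/d[2]
def proj(c,P):
    T=c['cam_to_world'];q=(np.atleast_2d(P)-T[:3,3])@T[:3,:3];return np.c_[q[:,0]/q[:,2]*c['fx']+c['cx'],q[:,1]/q[:,2]*c['fy']+c['cy']]
E
python3 - <<'E'
from h import *
c=camera('top');s=camera('side')
g=cv2.cvtColor(c['frame'],cv2.COLOR_RGB2GRAY)
C=ray(c,265+188/3.333,225+180/3.333,.127);print('clicked',C)
m=np.zeros_like(g);cv2.circle(m,(321,279),24,255,-1)
e=cv2.GaussianBlur(g,(0,0),1)
# disc edge: radial search for bright->dark on 48 mm disc
P=[]
for a in np.radians(range(0,360,6)):
    r=np.arange(17,29,.25);x=321.4+r*np.cos(a);y=279+r*np.sin(a)
    p=cv2.remap(e,x.astype('f4')[None],y.astype('f4')[None],1)[0].astype(float);i=np.argmin(np.gradient(p));P.append((x[i],y[i],r[i]))
P=np.array(P);ok=abs(P[:,2]-np.median(P[:,2]))<1.5
el=cv2.fitEllipse(P[ok][:,:2].astype('f4'));print(el,ok.sum(),ray(c,*el[0],.127))
C=ray(c,*el[0],.127)
# slit angle from measured crop points
for q in [(155,70),(270,95),(320,203),(75,155),(130,248),(215,268)]:
    w=ray(c,265+q[0]/3.333,225+q[1]/3.333,.131)-C;print(round(np.degrees(np.arctan2(w[1],w[0])),1),round(np.hypot(*w[:2]),3))
K=6
b=cv2.resize(s['frame'][220:330,240:350,::-1],None,fx=5.4,fy=5.4,interpolation=cv2.INTER_CUBIC);b=cv2.convertScaleAbs(b,alpha=1.7)
for k in range(6):
    for d in np.radians(np.arange(-28,29,4)+60*k-12):
        for rr,z,col in((.081,.131,(0,255,0)),(.079,.142,(0,0,255))):
            u=(proj(s,[C[0]+rr*np.cos(d),C[1]+rr*np.sin(d),z])[0]-[240,220])*5.4
            cv2.circle(b,tuple(int(t) for t in u),2,col,-1)
cv2.imwrite('pics/side1.png',b)
E
```

```text
clicked [ 0.51345226 -0.04066746  0.127     ]
((321.33111572265625, 278.9947204589844), (42.20829772949219, 42.643310546875), 5.635500907897949) 60 [ 0.51347434 -0.04050232  0.127     ]
17.2 0.076
-43.7 0.079
-99.5 0.089
78.3 0.077
140.3 0.059
-162.4 0.061
```

View pics/side1.png

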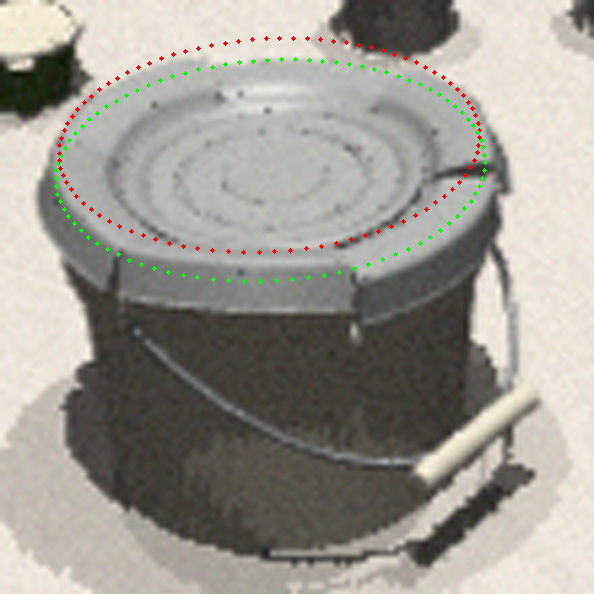

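Request:
{"fn": "servo_tool", "kwargs": {
  "linear": [
    [-0.16, -0.16, 0],
    [-0.32, -0.32, 0],
    [-0.48, -0.48, 0],
    [-0.64, -0.64, 0],
    [-0.8, -0.8, 0],
    [-0.965, -0.955, 0],
    [-0.965, -0.955, 0]
  ],
  "twist": [
    [0, 0, 0],
    [0, 0, 0],
    [0, 0, 0],
    [0, 0, 0],
    [0, 0, 0],
    [0, 0, 0],
    [0, 0, 0]
  ],
  "hand": 1,
  "force": 30
}}

```text
time: 0.9
position: [0.3188, 0.4092, 0.2393]
orientation: [0.436, 3.11, -0.004]
contact_force: [-0.9, 0.0, 0.7]
grip_width: 0.0001
```

Request:
{"fn": "servo_tool", "kwargs": {
  "linear": [
    [-0.16, -0.16, 0],
    [-0.32, -0.32, 0],
    [-0.48, -0.48, 0],
    [-0.64, -0.64, 0],
    [-0.8, -0.8, 0],
    [-0.965, -0.955, 0],
    [-0.965, -0.955, 0]
  ],
  "twist": [
    [0, 0, 0],
    [0, 0, 0],
    [0, 0, 0],
    [0, 0, 0],
    [0, 0, 0],
    [0, 0, 0],
    [0, 0, 0]
  ]
}}

```text
time: 1.6
position: [0.4527, 0.1742, 0.2396]
orientation: [0.436, 3.109, -0.002]
contact_force: [0.8, -0.1, 0.4]
grip_width: 0.0004
```

Request:
{"fn": "servo_tool", "kwargs": {
  "linear": [
    [-0.16, -0.16, 0],
    [-0.32, -0.32, 0],
    [-0.48, -0.48, 0],
    [-0.64, -0.64, 0],
    [-0.8, -0.8, 0],
    [-0.965, -0.955, 0],
    [-0.965, -0.955, 0],
    [-0.965, -0.955, 0],
    [-0.965, -0.955, 0]
  ],
  "twist": [
    [0, 0, 0],
    [0, 0, 0],
    [0, 0, 0],
    [0, 0, 0],
    [0, 0, 0],
    [0, 0, 0],
    [0, 0, 0],
    [0, 0, 0],
    [0, 0, 0]
  ]
}}

```text
time: 2.5
position: [0.5849, -0.0536, 0.2389]
orientation: [-0.418, -3.113, -0.001]
contact_force: [-0.7, -0.0, 0.1]
grip_width: 0.0003
```

Request:
{"fn": "servo_tool", "kwargs": {
  "linear": [
    [0, 0.01, 0.18],
    [0, 0.01, 0.36],
    [0, 0.01, 0.41],
    [0, 0.01, 0.43],
    [0, 0.01, 0.445],
    [0, 0.01, 0.46],
    [0, 0.01, 0.47],
    [0, 0.01, 0.48]
  ],
  "twist": [
    [0, 0, 0],
    [0, 0, 0],
    [0, 0, 0],
    [0, 0, 0],
    [0, 0, 0],
    [0, 0, 0],
    [0, 0, 0],
    [0, 0, 0]
  ]
}}

```text
time: 3.3
position: [0.5884, -0.0535, 0.1456]
orientation: [0.42, 3.107, 0.002]
contact_force: [2.6, -0.2, 4.1]
grip_width: 0.0002
```

Request:
{"fn": "servo_tool", "kwargs": {
  "linear": [
    [0, 0, 0.01],
    [0, 0, 0.02],
    [0, 0, 0.03],
    [0, 0, 0.035]
  ],
  "twist": [
    [0, 0, 0],
    [0, 0, 0],
    [0, 0, 0],
    [0, 0, 0]
  ]
}}

```text
time: 3.7
position: [0.5875, -0.0538, 0.1387]
orientation: [0.421, 3.11, 0.002]
contact_force: [-2.8, 0.7, 22.9]
grip_width: 0.0
```

Request:
{"fn": "servo_tool", "kwargs": {
  "linear": [
    [0, 0, -0.05],
    [0, 0, -0.2],
    [0, 0, -0.4],
    [0, 0, -0.4]
  ],
  "twist": [
    [0, 0, 0],
    [0, 0, 0],
    [0, 0, 0],
    [0, 0, 0]
  ]
}}

```text
time: 4.1
position: [0.5884, -0.0541, 0.2211]
orientation: [0.421, 3.106, 0.002]
contact_force: [0.6, -0.8, 0.5]
grip_width: 0.0001
```

```bash
cat > look.py <<'E'
from h import *;import sys
def look(n):
    c=camera('top');s=camera('side')
    b=cv2.resize(s['frame'][200:330,230:360,::-1],(400,400),interpolation=cv2.INTER_CUBIC)
    a=cv2.resize(c['frame'][215:345,255:385,::-1],(400,400),interpolation=cv2.INTER_CUBIC)
    cv2.imwrite(f'pics/{n}.png',cv2.convertScaleAbs(np.hstack([a,b]),alpha=1.6))
look(sys.argv[1])
E
python3 look.py p1
```

```text
(no output)
```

View pics/p1.png

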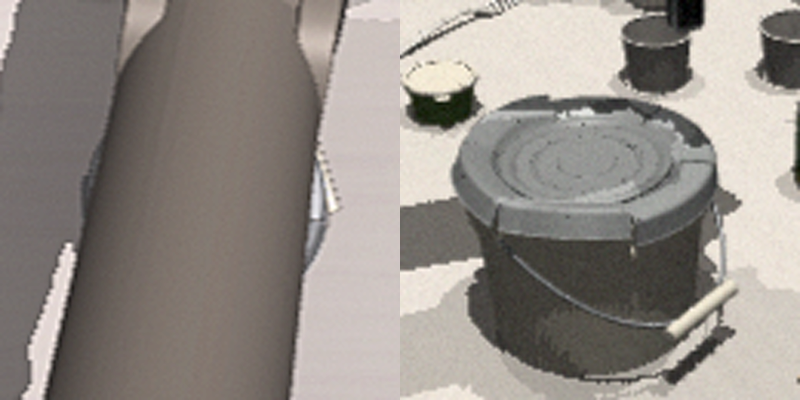

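Request:
{"fn": "servo_tool", "kwargs": {
  "linear": [
    [0.2, 0.1, 0],
    [0.4, 0.19, 0],
    [0.575, 0.27, 0],
    [0.575, 0.27, 0.1],
    [0.575, 0.27, 0.28],
    [0.575, 0.27, 0.31],
    [0.575, 0.27, 0.33],
    [0.575, 0.27, 0.345],
    [0.575, 0.27, 0.36],
    [0.575, 0.27, 0.37],
    [0.575, 0.27, 0.38],
    [0.575, 0.27, 0.385]
  ],
  "twist": [
    [0, 0, 0],
    [0, 0, 0],
    [0, 0, 0],
    [0, 0, 0],
    [0, 0, 0],
    [0, 0, 0],
    [0, 0, 0],
    [0, 0, 0],
    [0, 0, 0],
    [0, 0, 0],
    [0, 0, 0],
    [0, 0, 0]
  ]
}}

```text
time: 5.4
position: [0.4896, 0.0289, 0.1394]
orientation: [0.422, 3.113, -0.0]
contact_force: [0.0, 0.0, 0.6]
grip_width: -0.0
```

Request:
{"fn": "servo_tool", "kwargs": {
  "linear": [
    [0, 0, 0.007],
    [0, 0, 0.014]
  ],
  "twist": [
    [0, 0, 0],
    [0, 0, 0]
  ]
}}

```text
time: 5.6
position: [0.4898, 0.0292, 0.1385]
orientation: [0.422, 3.113, 0.002]
contact_force: [-11.7, 1.3, 36.8]
grip_width: -0.0003
```

Request:
{"fn": "servo_tool", "kwargs": {
  "linear": [
    [0, 0, -0.05],
    [0, 0, -0.2],
    [0, 0, -0.4],
    [0, 0, -0.4]
  ],
  "twist": [
    [0, 0, 0],
    [0, 0, 0],
    [0, 0, 0],
    [0, 0, 0]
  ]
}}

```text
time: 6.0
position: [0.4925, 0.0292, 0.2211]
orientation: [0.421, 3.105, 0.005]
contact_force: [0.8, -0.2, -0.9]
grip_width: 0.0001
```

```bash
python3 look.py p2
```

```text
(no output)
```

View pics/p2.png

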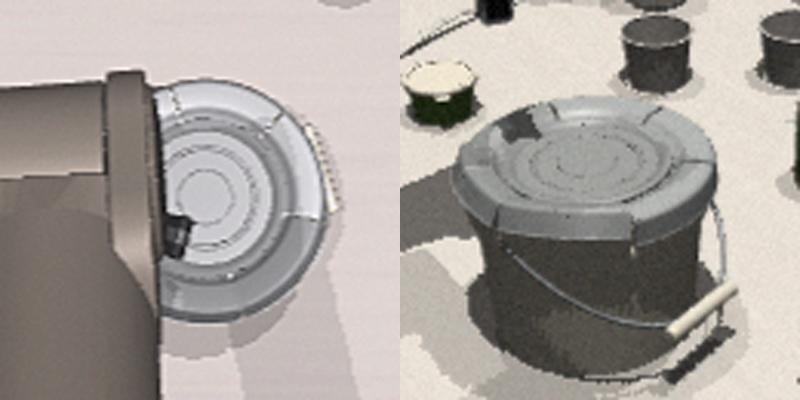

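Request:
{"fn": "servo_tool", "kwargs": {
  "linear": [
    [0.08, -0.16, 0],
    [0.165, -0.325, 0],
    [0.165, -0.325, 0.05],
    [0.165, -0.325, 0.2],
    [0.165, -0.325, 0.3],
    [0.165, -0.325, 0.32],
    [0.165, -0.325, 0.335],
    [0.165, -0.325, 0.35],
    [0.165, -0.325, 0.36],
    [0.165, -0.325, 0.37],
    [0.165, -0.325, 0.38],
    [0.165, -0.325, 0.387]
  ],
  "twist": [
    [0, 0, 0],
    [0, 0, 0],
    [0, 0, 0],
    [0, 0, 0],
    [0, 0, 0],
    [0, 0, 0],
    [0, 0, 0],
    [0, 0, 0],
    [0, 0, 0],
    [0, 0, 0],
    [0, 0, 0],
    [0, 0, 0]
  ]
}}

```text
time: 7.3
position: [0.4406, -0.0247, 0.1391]
orientation: [0.421, 3.113, 0.0]
contact_force: [-1.1, -0.3, 4.8]
grip_width: -0.0003
```

Request:
{"fn": "servo_tool", "kwargs": {
  "linear": [
    [0, 0, 0.005]
  ],
  "twist": [
    [0, 0, 0]
  ]
}}

```text
time: 7.4
position: [0.4406, -0.0247, 0.1388]
orientation: [0.421, 3.113, 0.001]
contact_force: [-6.7, -0.1, 21.4]
grip_width: 0.0003
```

Request:
{"fn": "servo_tool", "kwargs": {
  "linear": [
    [0, 0, -0.05],
    [0, 0, -0.2],
    [0, 0, -0.39],
    [-0.1, -0.15, -0.39],
    [-0.205, -0.305, -0.39],
    [-0.205, -0.305, -0.39]
  ],
  "twist": [
    [0, 0, 0],
    [0, 0, 0],
    [0, 0, 0],
    [0, 0, 0],
    [0, 0, 0],
    [0, 0, 0]
  ]
}}

```text
time: 8.0
position: [0.4648, -0.099, 0.2172]
orientation: [0.43, 3.109, -0.003]
contact_force: [-0.3, -0.7, 0.5]
grip_width: -0.0001
```

Request:
{"fn": "servo_tool", "kwargs": {
  "linear": [
    [0, 0, 0.15],
    [0, 0, 0.3],
    [0, 0, 0.32],
    [0, 0, 0.335],
    [0, 0, 0.35],
    [0, 0, 0.36],
    [0, 0, 0.37],
    [0, 0, 0.38],
    [0, 0, 0.387],
    [0, 0, 0.39]
  ],
  "twist": [
    [0, 0, 0],
    [0, 0, 0],
    [0, 0, 0],
    [0, 0, 0],
    [0, 0, 0],
    [0, 0, 0],
    [0, 0, 0],
    [0, 0, 0],
    [0, 0, 0],
    [0, 0, 0]
  ]
}}

```text
time: 9.0
position: [0.4642, -0.0943, 0.139]
orientation: [0.421, 3.112, 0.001]
contact_force: [-4.5, 0.7, 15.5]
grip_width: -0.0001
```

Lift, and retreat clear to the left for a clean look.

Request:
{"fn": "servo_tool", "kwargs": {
  "linear": [
    [0, 0, -0.05],
    [0, 0, -0.2],
    [0, 0, -0.45],
    [0.1, 0.2, -0.5],
    [0.2, 0.4, -0.5],
    [0.2, 0.6, -0.5],
    [0.2, 0.8, -0.5],
    [0.2, 1.0, -0.5],
    [0.2, 1.0, -0.5]
  ],
  "twist": [
    [0, 0, 0],
    [0, 0, 0],
    [0, 0, 0],
    [0, 0, 0],
    [0, 0, 0],
    [0, 0, 0],
    [0, 0, 0],
    [0, 0, 0],
    [0, 0, 0]
  ]
}}

```text
time: 9.9
position: [0.479, 0.1151, 0.2386]
orientation: [0.408, 3.114, 0.003]
contact_force: [0.2, -0.2, -0.1]
grip_width: 0.0002
```

Request:
{"fn": "servo_tool", "kwargs": {
  "linear": [
    [0, 0.2, 0],
    [0, 0.4, 0],
    [0, 0.6, 0],
    [0, 0.8, 0],
    [0, 1.0, 0],
    [0, 1.0, 0],
    [0, 1.0, 0]
  ],
  "twist": [
    [0, 0, 0],
    [0, 0, 0],
    [0, 0, 0],
    [0, 0, 0],
    [0, 0, 0],
    [0, 0, 0],
    [0, 0, 0]
  ]
}}

```text
time: 10.6
position: [0.5311, 0.3018, 0.2379]
orientation: [-0.419, -3.113, 0.002]
contact_force: [0.5, -0.9, 0.3]
grip_width: -0.0
```

```bash
python3 look.py p3
```

```text
(no output)
```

View pics/p3.png

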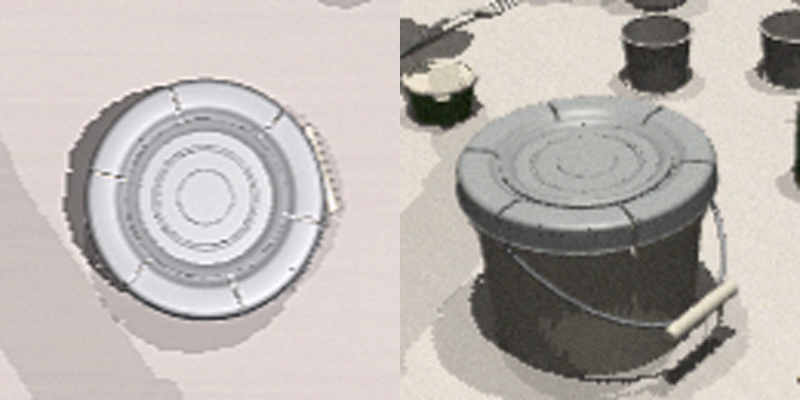

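All six sections now look bright and level, the slits are plain lines, the skirt is even all round, and the pail hasn't moved.

```bash
python3 -c "
from plant import *
print(get_state()['time'],finish_job())"
```

```text
the job is handed in; nothing more can be done
10.7 None
```

The lid is shut and flush all the way round, and I handed the job in at 10.7 s of the 45 s allowed.

- **What I did:** four of the six sections were up: the far, left, near-left and near-right ones as the robot faces the pail. I pressed each down with the closed fingertips, at about 73 mm from the pail's axis.
- **Press forces:** the readings at the bottom of the presses ran from about 15 to 23 N, except for the left section, which reached 37 N. On that one I pressed about 2 mm further after the force had dropped to almost nothing. The wrist limit is 120 N.
- **Last checks:** in the final top and side pictures all six sections look level and the skirt is even all round. The pail and bail stand where they were, and the arm is clear of everything. I compared the pail's position by eye and did not re-measure it. No check failed or disagreed.

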